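# Set a stop screw to a setting block

## Task

Take the square-socket driver from its stand, fit it fully down over the square head of the stop screw on the setting fixture, and turn the screw down (clockwise from above) until the setting block lying beneath it just drags: pushed along its track by the finger post, the block should slide only under a light but definite push of about 8 N, neither loose nor jammed. Turn with the driver only and never clamp the block hard; leave the driver standing on the screw head and the nipped block lying in the track beneath the screw, and do not disturb the other things on the bench.

Things in the scene. Friction and masses are not known exactly. Their poses are not given: they have to be found in the camera images.
- fixture: Setting fixture, fixed: steel base 115 (x) x 160 (y) x 10 mm spanning x -35 to 80, y -105 to 55 mm, with a track along y between two 8 mm rails 31 mm apart (track floor 10 mm up); grey column on the +x side, grey arm 40 mm wide, top 64 mm up, over the track. Origin on the worktop below the screw axis; z up.
- stop_screw: Steel screw upright in the arm: flange 30 mm diameter, above it a square stud 12 x 12 mm, 11 mm high, for the driver. Origin on the axis at the flange's top face (foot of the stud), about 74 mm above the worktop; z up, x and y square to the stud's flats. Clockwise from above lowers it 1.6 mm per rad (10 mm a turn); stiff (0.04 N m), stays where left.
- nip_point (a point): Point of the fixture on the screw axis at block-top height, 32 mm above the worktop (does not move). Here the screw's sprung nose (10 mm diameter, 10 N per mm, no preload) meets the block. How far the nose sticks out differs from screw to screw, unreported: with the stud square to the fixture (it starts within 0.3 rad of that) the gap is 1.5 to 4.2 mm. Right: the nose presses on the block with 3 to 10 N. Over 20 N spoils it.
- setting_block: Aluminium bar 28 (x) x 160 (y) x 22 mm high, 0.25 kg, lying in the track under the nose; 1.5 mm side clearance. Origin at the centre of its underside, long axis y along the track, z up. Friction 0.6 (0.5 to 0.7) on the track and under the nose: pushing it along takes about 1.5 N when loose, 1.5 N + 1.2 x nose force when nipped (5 to 13 N is right, aim at 8 to 9).
- post (a point): Centre of the top of the block's finger post: round steel pin 16 mm diameter, 28 mm high, standing on the bar near its -y end (65 mm from the bar's origin), about 120 mm from the screw axis, clear of the arm; top 60 mm above the worktop. Push it along the track to feel the drag; 15 mm either way does no harm, as the bar's other end reaches about 25 mm past the screw axis.
- driver: Square-socket driver upright on its stand: steel socket 24 x 24 x 18 mm with a square hole 14 mm wide, 14 mm deep, open below; thin shank; black handle 24 x 24 mm, 32 to 82 mm above the foot; 0.13 kg. Origin at the centre of its foot; z up, x and y square to the flats of handle and socket. On the stud it has about 0.2 rad of play each way and stands by itself on the flange.
- driver_stand: Fixed dark steel disc, 60 mm diameter, 8 mm thick, with a round pin 10 mm diameter and 9 mm high in its middle over which the driver's socket stands. Origin at the centre of its underside.
- loupe: Bystander: black loupe, 37 mm diameter, 34 mm high, standing on the worktop. Origin at its underside.
- tape_roll: Bystander: black tape roll, 55 mm diameter, 19 mm high. Origin at its underside.
- blank_box: Bystander: grey cardboard box 50 x 70 x 28 mm. Origin at its underside.
Things that resemble listed ones, but are neither listed nor needed, are in the scene too. Leave any yellow look-alike of the driver alone.

How it is judged:
By the outcome, as a careful person would: the job done as asked, in the order asked, and still so for the second after the job is handed in, with the robot touching nothing.
It also fails if it takes over 72 s, if anything falls off the work surface, if the arm or the gripper's body presses on something with over 40 N, if the wrist force passes 120 N, or if a joint passes its speed limit or range.

## Robot

A 6-joint arm with a two-finger parallel gripper is mounted at the origin on a cart in front of the work surface, level with it; the furniture and walls round the work are solid. World frame = base frame: x ahead of the robot, y to its left, z up, the work surface at z = 0. Lengths are in m, angles in rad, forces in N, time in s.
With the tool pointing down it reaches from about 0.225 to 0.875 m from the base axis. Payload 3.4 kg.
Tool frame: the origin (TCP) lies midway between the tips of the shut fingers; the grasp point (between the pads) lies 19 mm behind it; z points along the fingers, y is the line along which they close (so a half turn about z gives the same grasp; the last joint's range is limited). The gripper opens to 85 mm and grips with 20 to 120 N. Pads are 22 mm wide; open, the fingers measure 114 mm over their backs; the gripper's body (76 mm by 85 mm) begins 54 mm behind the grasp point. The pads swing forward as they close: fully open they stand 13 mm farther back than shut.
Start: joints at [-1.414, 0.276, 1.505, -0, 1.361, -0.121], TCP at [0.158, -0.553, 0.203] pointing down, gripper open.
Joint ranges: [-2.89, 2.89], [-0.75, 2.08], [0.22, 2.7], [-1.18, 4.32], [0.11, 2.71], [-2.7, 2.7]. Speed limits (rad/s): [2.57, 2.57, 3.14, 3.14, 3.14, 3.14].

## Interface

Orientations are given as a unit quaternion [w, x, y, z].
In Python, from rig import * gives the robot as it stands.
- The arm moves only by the tool apply_moves, never from a script. Its argument "steps" is one flat list of numbers, 4 for each row, row after row: the shift along the world's x, y, z in cm, then the turn about the world's z in degrees. A call has 1 to 8 rows; each row is the pose to reach, as a shift and turn from the pose commanded when the call began; what a row does not reach only later rows make up. A row lasts 1/12 s, in which the tool goes at most 41.7 mm and 7.16 degrees, less where a joint would pass 70% of its speed; a pose out of reach is approached as far as the arm can. A call with a gripper value outside its range is refused whole. "jaw" is the closure in counts, from 0 (fully open) to 255 (shut), set as the call begins (left out, the last holds). The fingers move at their own pace and stop on an object; "newtons" is the grip in N (left out, the last holds). Time passes only in rows, so rows that repeat a pose let the fingers close. It gives the time, the measured TCP pose, the force, the opening and the grip force at its end, in the units of the state.
- get_state(): the state, without advancing time (a new reading comes with each control period).
- get_image(name): name is "scene" or "top" or "wrist"; returns the picture (480x640x3 uint8, red, green, blue); there is no depth.
- calibration(name): a dict with "fx", "fy", "cx", "cy" (pixels), "xyz" and "rotation" of the camera in the world. Camera axes: x right, y up, looking along -z (the intrinsics and any distortion apply to the point x, -y, -z); pixel columns grow to the right and rows downward; lengths in m; the calibration is good to about 2 mm. A picture is of the moment at which its call begins: read the wrist's pose just before it. calibration takes no time and is no camera call; for the wrist camera it gives the pose at the moment of the call.
- sign_off(): hands the job in; it is judged then, once.
The state is a dict: "clock": time; "qpos": joint angles; "qd": joint speeds; "effort": joint torques, N m; "position": TCP position; "ee_rot": TCP orientation; "contact_force": force on the tool from outside, world axes, zero at the start; "moment": the same for the moment, N m; "width": finger opening in m; "gripper_force": force on a finger pad.
Only numpy, scipy, OpenCV 4.12 (cv2) and the standard library are available. Lean on these libraries where they do the work, as an engineer would, in place of code of your own. Each camera call takes 0.05 s, during which the arm holds its last target. There are 200 camera calls.

## Working session

There is one attempt and no reset: what is moved stays moved. The work goes in short steps, Python scripts to look and compute and a tool call to move; the robot and the scene stay as the last step left them, time stands still between calls to the robot, and variables do not carry over. Pictures are saved under pics/ and viewed, at most 10 in all, crops included, and the job is handed in when it is done.

Besides the shell and the picture viewer there is one more tool, called after ">>>" by a JSON object that holds its "name" and its "arguments", one argument or row to a line. apply_moves: Moves the arm, as the interface text tells. Its arguments: {"type":"object","properties":{"steps":{"type":"array","items":{"type":"number"}},"jaw":{"type":"number"},"newtons":{"type":"number"}},"required":["steps"]}

```bash
mkdir -p pics; ls; cat > h.py <<'E'
from rig import *
import numpy as np, cv2
def ray(c,u,v):
    k=c if isinstance(c,dict) else calibration(c)
    R=np.array(k["rotation"]).reshape(3,3)
    p=np.array([[[u,v]]],float)
    K=np.array([[k["fx"],0,k["cx"]],[0,k["fy"],k["cy"]],[0,0,1]])
    d=k.get("distortion"); 
    x,y=cv2.undistortPoints(p,K,None if d is None else np.array(d,float))[0,0]
    return np.array(k["xyz"]),R@np.array([x,-y,-1.])
def on(c,u,v,z):
    o,d=ray(c,u,v); return o+d*(z-o[2])/d[2]
def proj(k,P):
    R=np.array(k["rotation"]).reshape(3,3); q=R.T@(np.array(P)-k["xyz"])
    return k["cx"]+k["fx"]*q[0]/-q[2], k["cy"]-k["fy"]*q[1]/-q[2]
E
python3 - <<'E'
from h import *
for n in("top","scene"):
    cv2.imwrite(f"pics/{n}0.png",get_image(n)[:,:,::-1]); print(n,calibration(n))
print(get_state())
E
```

```text
pics
top {'fx': 577.6457376318717, 'fy': 577.6457376318717, 'cx': 309.99789577610187, 'cy': 239.56736715066978, 'xyz': array([0.36892199, 0.01228938, 1.49430405]), 'rotation': array([-0.69919602, -0.03786765,  0.04859522,  0.71227065])}
scene {'fx': 512.6436943512498, 'fy': 512.6436943512498, 'cx': 317.8901447379893, 'cy': 236.97369519987723, 'xyz': array([-0.18934517,  0.40971189,  0.77407935]), 'rotation': array([-0.44892386, -0.2021803 ,  0.37101061,  0.78736371])}
{'clock': 0.1, 'qpos': array([-1.41402873e+00,  2.76538626e-01,  1.50601707e+00,  2.52012294e-05,
        1.36074479e+00, -1.21030532e-01]), 'qd': array([ 0.00075715, -0.00184828, -0.00287971,  0.00074807, -0.0001056 ,
       -0.00020348]), 'effort': array([ 1.06311782e-03, -4.17699695e+01, -2.46404207e+01, -1.63007417e-04,
        5.81848188e-03, -9.41363169e-06]), 'position': array([ 0.15758998, -0.55242325,  0.20191816]), 'ee_rot': array([-8.53999814e-04,  9.90369028e-01,  1.38450204e-01, -2.93797406e-06]), 'contact_force': array([ 0.03876827, -0.16489637,  0.13682791]), 'moment': array([ 0.03622605,  0.00518232, -0.01338457]), 'gripper_force': 0.0, 'width': 0.0857284071162836}
```

Rotation is a quaternion; fix the helper. View both.

```bash
python3 - <<'E'
s=open('h.py').read()
s=s.replace('R=np.array(k["rotation"]).reshape(3,3)','R=Rm(k["rotation"])')
s=s.replace('def ray','from scipy.spatial.transform import Rotation\ndef Rm(q): return Rotation.from_quat(np.roll(q,-1)).as_matrix()\ndef ray',1)
open('h.py','w').write(s)
E
python3 -c "
from h import *
print(calibration('top').keys(),on('top',320,240,0),on('scene',320,240,0))"
```

```text
dict_keys(['fx', 'fy', 'cx', 'cy', 'xyz', 'rotation']) [ 0.55087301 -0.03826473  0.        ] [ 0.58314816 -0.0737426   0.        ]
```

View pics/top0.png

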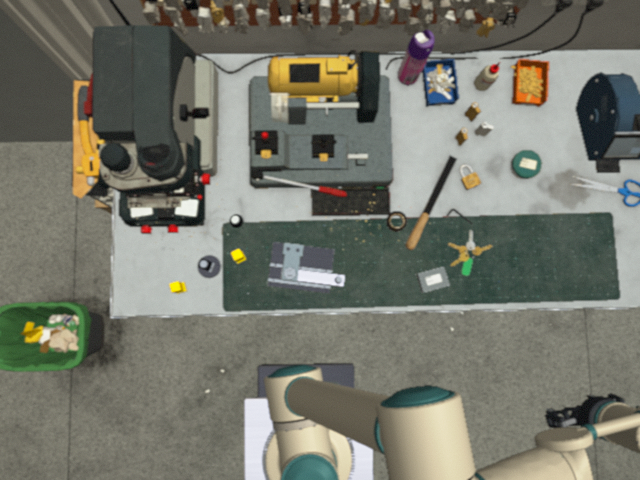

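View pics/scene0.png

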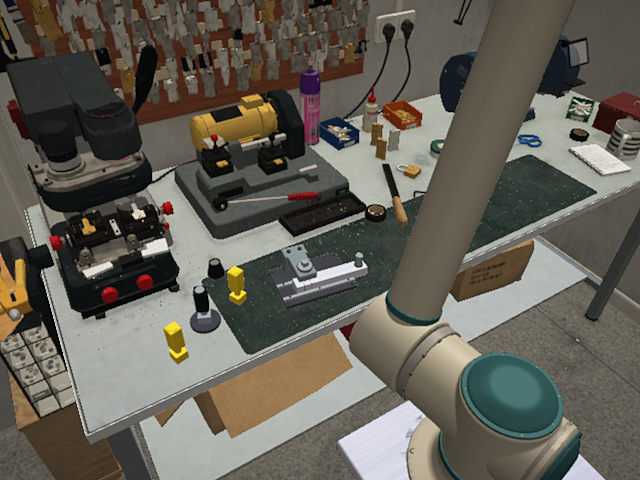

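The pictures show the driver (black handle) on the dark disc at top (208,265), scene (202,300). Candidates for it are black top (208,265), yellow (238,256) and yellow (178,287). The black one fits because it stands on the dark disc and isn't yellow. The loupe is at (236,220) and the fixture is around (303,267), with the post at (340,281). An enlarged crop should confirm this.

```bash
python3 - <<'E'
from h import *
a=cv2.imread("pics/top0.png")[205:305,165:360]; b=cv2.imread("pics/scene0.png")[235:365,155:380]
a=cv2.resize(a,(780,400),interpolation=cv2.INTER_CUBIC)[:,:540+240]
cv2.imwrite("pics/ca.png",a)
b=cv2.resize(b,(788,455),interpolation=cv2.INTER_CUBIC); cv2.imwrite("pics/cb.png",b)
E
```

```text
(no output)
```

View pics/ca.png

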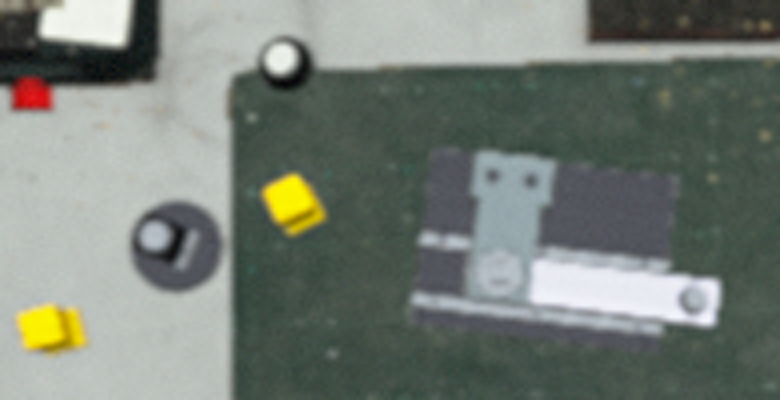

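View pics/cb.png

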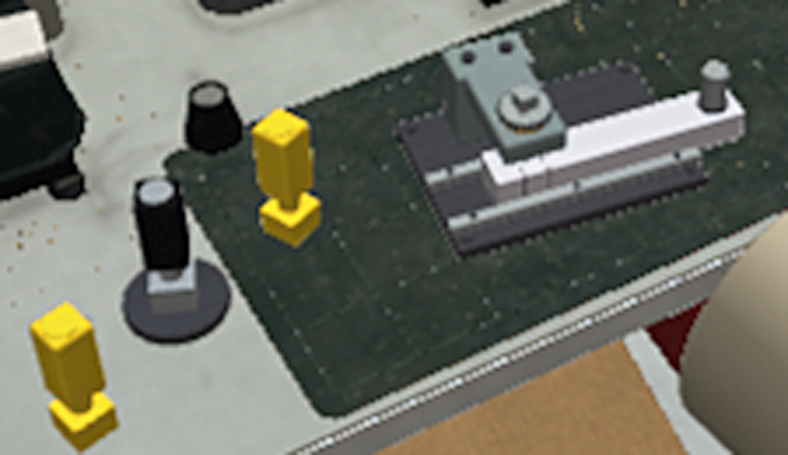

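The crop confirms it: black handle with steel socket on the dark disc at top (209,267), handle top at (204,264). The flange is at top (290,273), the post at (338,280), and the yellow look-alikes stand clear of both.

```bash
python3 - <<'E'
from h import *
f=lambda u,v,z:on('top',165+u/4,205+v/4,z).round(4)
g=lambda u,v,z:on('scene',155+u*225/788,235+v*130/455,z).round(4)
print('disc',f(177,247,.008),g(177,300,.008)); print('htop',f(157,237,.09),g(156,190,.09))
print('flange',f(500,272,.074),g(524,107,.074)); print('post',f(693,299,.06),g(715,68,.06))
a,b=f(412,300,.018),f(662,332,.018); print('rail yaw',np.degrees(np.arctan2(*(a-b)[[0,1]])))
a,b=f(430,150,.01),f(677,178,.01); print('base edge',a,b,np.linalg.norm(a-b),np.degrees(np.arctan2(*(a-b)[[0,1]])))
a,b=f(180,265,.026),f(197,232,.026);print('socket edge dir',np.degrees(np.arctan2(*(b-a)[[1,0]])))
print('yellow',f(292,200,.082),f(45,327,.082),'loupe',f(285,62,.034))
print(calibration('wrist'))
E
```

```text
disc [0.4856 0.2483 0.008 ] [0.4796 0.2484 0.008 ]
htop [0.4855 0.2475 0.09  ] [0.4844 0.2473 0.09  ]
flange [0.4614 0.0398 0.074 ] [0.4574 0.0397 0.074 ]
post [ 0.4434 -0.0794  0.06  ] [ 0.4426 -0.0829  0.06  ]
rail yaw 8.372110543292514
base edge [0.5453 0.085  0.01  ] [ 0.5243 -0.0742  0.01  ] 0.16057907709287658 7.514476486607417
socket edge dir -27.439727948199334
yellow [0.5074 0.1663 0.082 ] [0.4326 0.3165 0.082 ] loupe [0.6007 0.1757 0.034 ]
{'fx': 386.99658991430954, 'fy': 386.99658991430954, 'cx': 323.51527984972233, 'cy': 235.38550558560476, 'xyz': array([ 0.22533523, -0.53263036,  0.37345281]), 'rotation': array([ 0.79068366, -0.10995477,  0.08454253, -0.59630685])}
```

>>> {"name": "apply_moves", "arguments": {
  "steps": [32.8,80,2,137,32.8,80,2,137,32.8,80,2,137,32.8,80,2,137,32.8,80,2,137,32.8,80,2,137,32.8,80,2,137,32.8,80,2,137],
  "jaw": 60,
  "newtons": 40
}}

```text
clock: 0.77
position: [0.2841, -0.2425, 0.2102]
ee_rot: [-0.0, 0.801, 0.598, 0.0]
contact_force: [0.7, -0.5, 0.5]
width: 0.0653
gripper_force: 0.0
```

>>> {"name": "apply_moves", "arguments": {
  "steps": [20.1,49,1,79.5,20.1,49,1,79.5,20.1,49,1,79.5,20.1,49,1,79.5,20.1,49,1,79.5,20.1,49,1,79.5,20.1,49,1,79.5,20.1,49,1,79.5]
}}

```text
clock: 1.43
position: [0.4105, 0.0659, 0.2167]
ee_rot: [0.0, 0.415, 0.91, -0.0]
contact_force: [1.7, 0.6, -0.5]
width: 0.0651
gripper_force: 0.0
```

```bash
python3 -c "
from h import *
s=get_state();print(s['position'],s['ee_rot'])"
```

```text
[0.41050457 0.06591254 0.21669843] [ 1.43052032e-04  4.15499735e-01  9.09593286e-01 -6.85808977e-05]
```

>>> {"name": "apply_moves", "arguments": {
  "steps": [7.5,18.2,0.3,22,7.5,18.2,0.3,22,7.5,18.2,0.3,22,7.5,18.2,0.3,22,7.5,18.2,0.3,22,7.5,18.2,0.3,22,7.5,18.2,0.3,22,7.5,18.2,0.3,22]
}}

```text
clock: 2.1
position: [0.4848, 0.245, 0.219]
ee_rot: [-0.001, 0.237, 0.971, -0.001]
contact_force: [0.1, -0.2, -0.1]
width: 0.0654
gripper_force: 0.0
```

```bash
python3 - <<'E'
from h import *
s=get_state();k=calibration('wrist');im=get_image('wrist');print(s['position'],s['ee_rot'],s['qpos'])
cv2.imwrite('pics/w1.png',im[:,:,::-1]);print(proj(k,[.4855,.2478,.09]),proj(k,[.4855,.2478,.008]))
import json;json.dump({a:np.array(b).tolist() for a,b in k.items()},open('w1.json','w'))
E
```

```text
[0.48477149 0.24502337 0.2190301 ] [-7.39961387e-04  2.37444115e-01  9.71400520e-01 -8.80117755e-04] [ 3.40355982e-01  2.20318425e-01  1.54124455e+00 -6.73070061e-04
  1.38223233e+00 -7.50845389e-01]
(np.float64(325.5971432797074), np.float64(215.22847054088658)) (np.float64(325.23640036684134), np.float64(196.79944421631842))
```

View pics/w1.png

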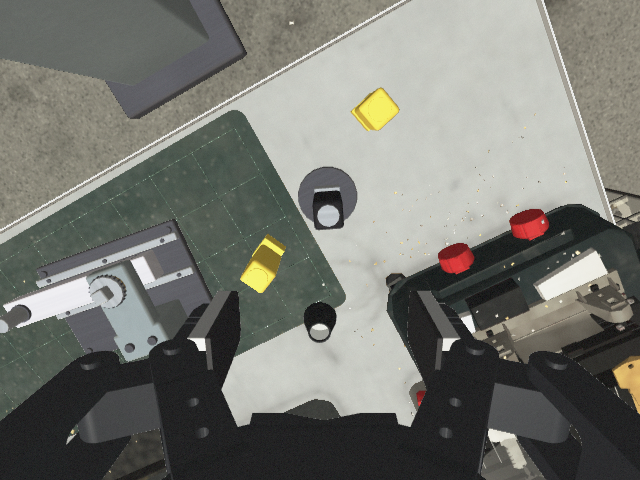

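The wrist view shows the driver: handle top at (328,215), disc centre (327,194). The screw flange is at (108,291), with the stud on top. Next I'll enlarge both for the edges.

```bash
python3 - <<'E'
from h import *
im=cv2.imread('pics/w1.png')
a=cv2.resize(im[155:240,285:375],None,fx=4.4,fy=4.4,interpolation=cv2.INTER_CUBIC)
b=cv2.resize(im[250:335,65:155],None,fx=4.4,fy=4.4,interpolation=cv2.INTER_CUBIC)
cv2.imwrite('pics/w1c.png',np.hstack([a,b]))
E
```

```text
(no output)
```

View pics/w1c.png

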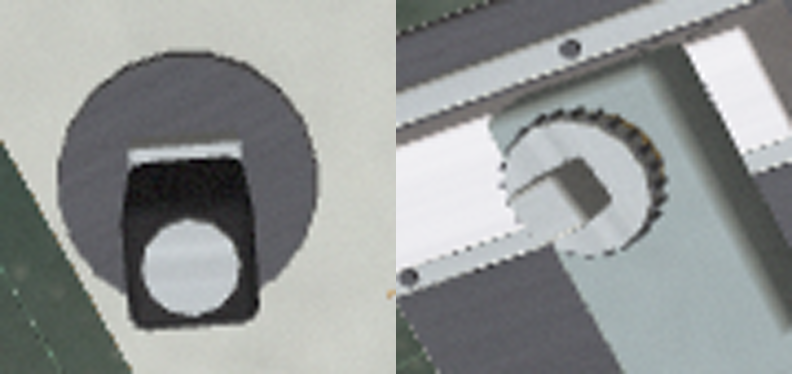

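```bash
python3 - <<'E'
from h import *
import json
k={a:np.array(b) if isinstance(b,list) else b for a,b in json.load(open('w1.json')).items()}
A=lambda u,v,z:on(k,285+u/4.4,155+v/4.4,z)
B=lambda u,v,z:on(k,65+(u-396)/4.4,250+v/4.4,z)
def d(p,q): e=q-p; return np.degrees(np.arctan2(e[1],e[0])).round(1),np.linalg.norm(e).round(4)
print('drv top',A(191,267,.09),'disc',A(188,178,.008))
print('handle edge',d(A(135,327,.09),A(258,318,.09)),'sock',d(A(127,153,.026),A(242,143,.026)))
print('flange',B(573,188,.074),'width',d(B(503,188,.074),B(645,188,.074)))
print('stud foot',d(B(580,157,.074),B(610,198,.074)),'stud top',d(B(553,178,.085),B(582,228,.085)), 'mid of top edge',B(567,203,.085))
print('left',d(B(512,200,.085),B(553,178,.085)),'low',d(B(545,247,.085),B(582,228,.085)))
print('arm edge', d(B(640,60,.064),B(785,325,.064)),'rail',d(B(396,122,.018),B(660,35,.018)))
E
```

```text
drv top [0.48686045 0.2496173  0.09      ] disc [0.48544032 0.25063278 0.008     ]
handle edge (np.float64(66.9), np.float64(0.0225)) sock (np.float64(67.6), np.float64(0.0248))
flange [0.46123147 0.03984939 0.074     ] width (np.float64(62.6), np.float64(0.0287))
stud foot (np.float64(0.2), np.float64(0.0101)) stud top (np.float64(-6.8), np.float64(0.0114)) mid of top edge [0.46197604 0.04518973 0.085     ]
left (np.float64(90.6), np.float64(0.0099)) low (np.float64(89.9), np.float64(0.0089))
arm edge (np.float64(-7.1), np.float64(0.0641)) rail (np.float64(80.9), np.float64(0.0686))
```

>>> {"name": "apply_moves", "arguments": {
  "steps": [-2.4,-20.8,0,22,-2.4,-20.8,0,22,-2.4,-20.8,0,22,-2.4,-20.8,0,22,-2.4,-20.8,0,22,-2.4,-20.8,0,22,-2.4,-20.8,0,22,-2.4,-20.8,0,22]
}}

```text
clock: 2.82
position: [0.4607, 0.0364, 0.2201]
ee_rot: [0.0, 0.05, 0.999, 0.0]
contact_force: [0.5, 0.8, -0.1]
width: 0.0653
gripper_force: 0.0
```

```bash
python3 - <<'E'
from h import *
get_image('wrist')
s=get_state();k=calibration('wrist');im=get_image('wrist')[:,:,::-1];print(s['position'],s['ee_rot'])
cv2.imwrite('pics/w2.png',im);u,v=proj(k,[.461,.040,.08]);u,v=int(u),int(v);print(u,v)
cv2.imwrite('pics/w2c.png',cv2.resize(im[v-40:v+40,u-50:u+50],None,fx=7.5,fy=7.5,interpolation=cv2.INTER_CUBIC))
import json;json.dump({a:np.array(b).tolist() for a,b in k.items()},open('w2.json','w'))
E
```

```text
[0.46103621 0.03728026 0.22002988] [2.74999901e-04 4.90477981e-02 9.98796305e-01 4.22542522e-04]
325 211
```

View pics/w2c.png

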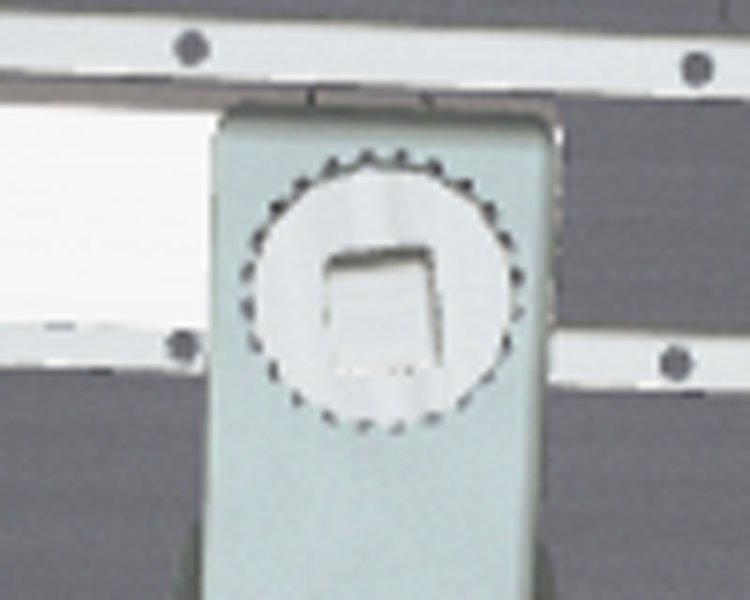

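The stud is centred at crop (384,315), turned slightly against the tool. The flange is centred at (383,291).

```bash
python3 - <<'E'
from h import *
import json
k={a:np.array(b) if isinstance(b,list) else b for a,b in json.load(open('w2.json')).items()}
B=lambda u,v,z:on(k,275+u/7.5,171+v/7.5,z)
def d(p,q): e=q-p; return np.degrees(np.arctan2(e[1],e[0])).round(1),np.linalg.norm(e).round(4)
print('flange',B(383,291,.074),'w',d(B(243,291,.074),B(523,291,.074)),'stud',B(384,315,.085))
print('edges',d(B(328,268,.085),B(430,258,.085)),d(B(338,372,.085),B(440,362,.085)),d(B(333,365,.085),B(328,268,.085)),d(B(430,258,.085),B(440,362,.085)))
print('arm edges',d(B(213,140,.064),B(203,590,.064)),d(B(552,130,.064),B(533,590,.064)))
print('rail',d(B(0,15,.018),B(750,42,.018)))
s=get_state();print(s['position'],s['ee_rot'])
E
```

```text
flange [0.46076375 0.0409348  0.074     ] w (np.float64(84.4), np.float64(0.0313)) stud [0.46101933 0.0409261  0.085     ]
edges (np.float64(90.1), np.float64(0.011)) (np.float64(90.1), np.float64(0.0111)) (np.float64(177.1), np.float64(0.0107)) (np.float64(0.2), np.float64(0.0116))
arm edges (np.float64(-7.7), np.float64(0.0538)) (np.float64(-6.9), np.float64(0.0549))
rail (np.float64(82.3), np.float64(0.0962))
[0.46125001 0.03790457 0.21996391] [2.21641075e-04 4.83084149e-02 9.98832361e-01 4.02198200e-04]
```

>>> {"name": "apply_moves", "arguments": {
  "steps": [2.55,21.2,0,-17.3,2.55,21.2,0,-17.3,2.55,21.2,0,-17.3,2.55,21.2,0,-17.3,2.55,21.2,0,-17.3,2.55,21.2,0,-17.3,2.55,21.2,0,-17.3,2.55,21.2,0,-17.3]
}}

```text
clock: 3.58
position: [0.4862, 0.2514, 0.2192]
ee_rot: [-0.0, 0.196, 0.981, -0.0]
contact_force: [-0.2, -0.5, -0.8]
width: 0.0651
gripper_force: 0.0
```

>>> {"name": "apply_moves", "arguments": {
  "steps": [0,0,0,0,0,0,0,0]
}}

```text
clock: 3.75
position: [0.4866, 0.2489, 0.2197]
ee_rot: [-0.0, 0.198, 0.98, -0.0]
contact_force: [-0.1, -0.7, 0.2]
width: 0.0651
gripper_force: 0.0
```

```bash
python3 - <<'E'
from h import *
s=get_state();print(s['position'],np.degrees(2*np.arctan2(s['ee_rot'][2],s['ee_rot'][1])))
E
```

```text
[0.48663657 0.24891358 0.21969952] 157.18787269487146
```

>>> {"name": "apply_moves", "arguments": {
  "steps": [0,0.1,-6,0,0,0.1,-10,0,0,0.1,-13,0,0,0.1,-15,0,0,0.1,-16,0,0,0.1,-16.6,0,0,0.1,-16.6,0,0,0.1,-16.6,0]
}}

```text
clock: 4.42
position: [0.4887, 0.2508, 0.0553]
ee_rot: [0.001, 0.198, 0.98, 0.001]
contact_force: [0.6, -0.2, -1.0]
width: 0.0653
gripper_force: 0.0
```

>>> {"name": "apply_moves", "arguments": {
  "steps": [0,0,0,0,0,0,0,0,0,0,0,0,0,0,0,0,0,0,0,0,0,0,0,0,0,0,0,0,0,0,0,0],
  "jaw": 255,
  "newtons": 60
}}

```text
clock: 5.08
position: [0.4879, 0.2509, 0.0551]
ee_rot: [0.001, 0.197, 0.98, 0.001]
contact_force: [-0.5, -0.7, 5.9]
width: 0.0219
gripper_force: 58.9
```

>>> {"name": "apply_moves", "arguments": {
  "steps": [0,0,1,0,0,0,3,0,0,0,6,0,0,0,9,0,0,0,11,0,0,0,11,0,0,0,11,0,0,0,11,0]
}}

```text
clock: 5.75
position: [0.486, 0.2504, 0.1627]
ee_rot: [-0.001, 0.198, 0.98, -0.001]
contact_force: [-1.3, -0.7, -1.4]
width: 0.0213
gripper_force: 59.2
```

```bash
python3 - <<'E'
from h import *
get_image('wrist')
s=get_state();k=calibration('wrist');im=get_image('wrist')[:,:,::-1];p=s['position'];print(p,s['ee_rot'],s['contact_force'],s['width'])
cv2.imwrite('pics/w3.png',im)
print([proj(k,p+[0,0,d]) for d in(.035,-.047)])
cv2.imwrite('pics/w3c.png',cv2.resize(im[160:400,200:460],None,fx=2.5,fy=2.5,interpolation=cv2.INTER_CUBIC))
import json;json.dump({a:np.array(b).tolist() for a,b in k.items()}|{'p':p.tolist()},open('w3.json','w'))
E
```

```text
[0.48572834 0.25020317 0.16216944] [-1.45710936e-03  1.97573830e-01  9.80286562e-01 -8.45525082e-04] [-0.02474229  0.2718339  -2.09612088] 0.02179719167484815
[(np.float64(320.2040520768186), np.float64(311.2328272553499)), (np.float64(321.4708168124907), np.float64(247.31944173070673))]
```

View pics/w3c.png

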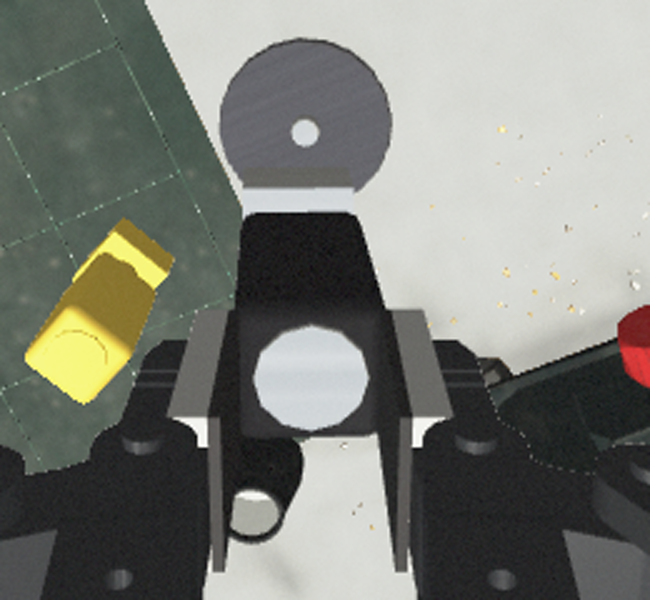

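The driver is held, with its handle top at crop (311,378) and the socket's back edge centred at (298,189). It leans slightly, and the stand is left empty. I'll hover over the stud and compare socket and flange there.

>>> {"name": "apply_moves", "arguments": {
  "steps": [-2.5,-20.9,0,22.8,-2.5,-20.9,0,22.8,-2.5,-20.9,0,22.8,-2.5,-20.9,0,22.8,-2.5,-20.9,0,22.8,-2.5,-20.9,0,22.8,-2.5,-20.9,0,22.8,-2.5,-20.9,0,22.8]
}}

```text
clock: 6.52
position: [0.4614, 0.0414, 0.1627]
ee_rot: [-0.001, 0.001, 1.0, 0.001]
contact_force: [-0.2, 0.3, -1.7]
width: 0.022
gripper_force: 59.5
```

>>> {"name": "apply_moves", "arguments": {
  "steps": [0,0,-1,0,0,0,-2,0,0,0,-2.2,0,0,0,-2.2,0,0,0,-2.2,0]
}}

```text
clock: 6.93
position: [0.462, 0.0426, 0.1413]
ee_rot: [-0.0, -0.001, 1.0, 0.0]
contact_force: [0.1, -0.2, -0.8]
width: 0.0222
gripper_force: 59.5
```

```bash
python3 - <<'E'
from h import *
get_image('wrist')
s=get_state();k=calibration('wrist');im=get_image('wrist')[:,:,::-1];p=s['position'];print(p,s['ee_rot'],s['contact_force'],s['width'])
cv2.imwrite('pics/w4.png',im)
u,v=map(int,proj(k,[.461,.04,.074]));print(u,v)
cv2.imwrite('pics/s4.png',get_image('scene')[:,:,::-1])
cv2.imwrite('pics/w4c.png',cv2.resize(im[v-60:v+60,u-75:u+75],None,fx=5,fy=5,interpolation=cv2.INTER_CUBIC))
import json;json.dump({a:np.array(b).tolist() for a,b in k.items()}|{'p':p.tolist(),'o':[u-75,v-60]},open('w4.json','w'))
E
```

```text
[0.46231936 0.0424484  0.14170376] [ 4.13396671e-05 -7.91761961e-04  9.99999680e-01  1.09659828e-04] [ 0.72140625  0.70758119 -1.73358851] 0.021606456747410276
317 234
```

View pics/w4c.png

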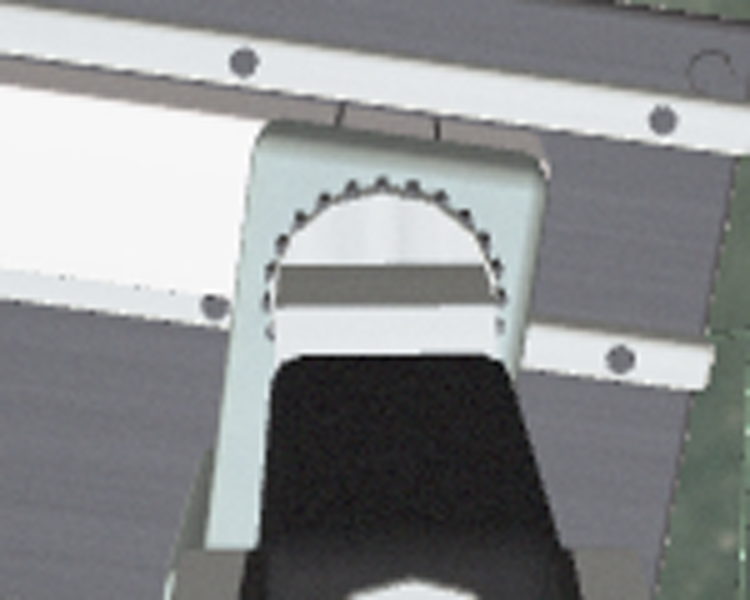

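Socket foot edge runs from (277,264) to (490,262) and the flange spans x 267–503, with its top at y 181. They look laterally centred; I'll compute it.

```bash
python3 - <<'E'
from h import *
import json
k={a:np.array(b) if isinstance(b,list) else b for a,b in json.load(open('w4.json')).items()}
B=lambda u,v,z:on(k,k['o'][0]+u/5,k['o'][1]+v/5,z).round(4)
zf=k['p'][2]-.0471; print('foot z',zf)
print('foot edge',B(277,264,zf),B(490,262,zf),'centre',B(383.5,263,zf)+[.012,0,0])
print('sock top edge',B(274,305,zf+.018),B(496,304,zf+.018),'c',B(385,304.5,zf+.018)+[.012,0,0])
print('flange L,R',B(267,300,.074),B(503,297,.074),'top',B(384,188,.074),B(384,188,.074)+[.015,0,0])
s=get_state();print(s['position'])
E
```

```text
foot z 0.09460376322727204
foot edge [0.4504 0.0284 0.0946] [0.4501 0.0532 0.0946] centre [0.4623 0.0408 0.0946]
sock top edge [0.4502 0.0292 0.1126] [0.4501 0.0531 0.1126] c [0.4622 0.0411 0.1126]
flange L,R [0.4606 0.0256 0.074 ] [0.4602 0.0559 0.074 ] top [0.4459 0.0406 0.074 ] [0.4609 0.0406 0.074 ]
[0.46252092 0.04209981 0.14207155]
```

>>> {"name": "apply_moves", "arguments": {
  "steps": [-0.15,0,0,0,-0.15,0,-0.4,0,-0.15,0,-0.8,0,-0.15,0,-1.0,0,-0.15,0,-1.2,0,-0.15,0,-1.3,0,-0.15,0,-1.4,0,-0.15,0,-1.4,0]
}}

```text
clock: 7.75
position: [0.4605, 0.0416, 0.1275]
ee_rot: [-0.0, -0.0, 1.0, 0.0]
contact_force: [-0.2, -0.4, -1.7]
width: 0.0218
gripper_force: 59.5
```

>>> {"name": "apply_moves", "arguments": {
  "steps": [0,0,-0.2,0,0,0,-0.3,0,0,0,-0.4,0,0,0,-0.5,0,0,0,-0.6,0,0,0,-0.65,0,0,0,-0.65,0,0,0,-0.65,0]
}}

```text
clock: 8.42
position: [0.4607, 0.0417, 0.1214]
ee_rot: [0.0, -0.0, 1.0, 0.0]
contact_force: [-0.4, -0.4, 1.6]
width: 0.0214
gripper_force: 59.7
```

>>> {"name": "apply_moves", "arguments": {
  "steps": [0,0,0,0,0,0,0,0,0,-0.1,0,0,0,-0.1,0,0,0,-0.1,0,0],
  "jaw": 130
}}

```text
clock: 8.83
position: [0.4606, 0.0407, 0.1213]
ee_rot: [0.0, -0.0, 1.0, 0.0]
contact_force: [-0.1, -0.3, -0.2]
width: 0.0421
gripper_force: 0.0
```

>>> {"name": "apply_moves", "arguments": {
  "steps": [0,0,0,0,0,0,0,0,0,0,0,0,0,0,0,0,0,0,0,0,0,0,0,0],
  "jaw": 255
}}

```text
clock: 9.33
position: [0.4608, 0.0406, 0.1215]
ee_rot: [0.0, -0.0, 1.0, -0.0]
contact_force: [0.1, -1.0, 2.9]
width: 0.0218
gripper_force: 58.9
```

>>> {"name": "apply_moves", "arguments": {
  "steps": [0,0,0,-6,0,0,0,-12,0,0,-0.02,-18,0,0,-0.03,-24,0,0,-0.05,-30,0,0,-0.07,-36,0,0,-0.09,-42,0,0,-0.1,-48]
}}

```text
clock: 10.0
position: [0.4618, 0.0404, 0.1205]
ee_rot: [0.001, 0.409, 0.913, 0.0]
contact_force: [1.6, -1.6, 0.7]
width: 0.0219
gripper_force: 58.7
```

```bash
cat > st.py <<'E'
from h import *
s=get_state();q=s['ee_rot'];print(s['clock'],s['position'].round(4),'yaw',np.degrees(2*np.arctan2(q[2],q[1])).round(1),'F',s['contact_force'].round(2),'M',s['moment'].round(3),'q6',s['qpos'][5].round(2))
E
python3 st.py
```

```text
10.0 [0.4618 0.0404 0.1205] yaw 131.7 F [ 1.55 -1.58  0.74] M [-0.148 -0.315  0.052] q6 -0.79
```

>>> {"name": "apply_moves", "arguments": {
  "steps": [0,0,-0.02,-6,0,0,-0.03,-12,0,0,-0.05,-18,0,0,-0.07,-24,0,0,-0.09,-30,0,0,-0.1,-36,0,0,-0.12,-42,0,0,-0.13,-48]
}}

```text
clock: 10.67
position: [0.462, 0.0396, 0.1192]
ee_rot: [0.002, 0.744, 0.668, 0.0]
contact_force: [1.3, -2.6, 1.2]
width: 0.0222
gripper_force: 58.7
```

>>> {"name": "apply_moves", "arguments": {
  "steps": [0,0,-0.02,-6,0,0,-0.03,-12,0,0,-0.03,-12,0,0,-0.03,-12]
}}

```text
clock: 11.0
position: [0.4618, 0.0397, 0.119]
ee_rot: [0.002, 0.808, 0.589, 0.0]
contact_force: [3.1, -4.1, 1.7]
width: 0.0218
gripper_force: 58.8
```

```bash
python3 st.py
```

```text
11.0 [0.4618 0.0397 0.119 ] yaw 72.2 F [ 3.09 -4.13  1.71] M [-0.917 -0.491  0.005] q6 0.25
```

>>> {"name": "apply_moves", "arguments": {
  "steps": [0,0,0,0,0,0,0,0,0,0,0,0,0,0,3,0,0,0,6.5,0,0,0,6.5,0,-1,-4,6.5,5,-2,-8,6.5,10],
  "jaw": 120
}}

```text
clock: 11.67
position: [0.4408, -0.038, 0.184]
ee_rot: [0.0, 0.751, 0.66, 0.001]
contact_force: [-0.7, -0.0, -0.8]
width: 0.045
gripper_force: 0.0
```

>>> {"name": "apply_moves", "arguments": {
  "steps": [0,-3.5,0,0,0,-7,0,0,0,-7,-3,0,0,-7,-7,0,0,-7,-10,0,0,-7,-12,0,0,-7,-12,0,0,-7,-12,0],
  "jaw": 255
}}

```text
clock: 12.33
position: [0.4396, -0.1086, 0.0628]
ee_rot: [-0.002, 0.755, 0.656, -0.0]
contact_force: [0.4, -0.2, 0.5]
width: 0.0
gripper_force: 0.0
```

```bash
python3 st.py; python3 -c "
from h import *
import cv2
cv2.imwrite('pics/s5.png',get_image('scene')[:,:,::-1])"
```

```text
12.3333 [ 0.4396 -0.1086  0.0628] yaw 82.0 F [ 0.39 -0.24  0.51] M [-0.     0.002 -0.023] q6 -0.26
```

>>> {"name": "apply_moves", "arguments": {
  "steps": [0.2,0,-1,0,0.2,0,-2.1,0,0.2,0,-2.1,0,0.25,0.4,-2.1,0,0.3,0.8,-2.1,0,0.3,0.8,-2.1,0,0.3,0.8,-2.1,0]
}}

```text
clock: 12.97
position: [0.4442, -0.1011, 0.0435]
ee_rot: [0.001, 0.754, 0.656, 0.0]
contact_force: [0.1, 0.7, 0.6]
width: 0.0002
gripper_force: 0.0
```

>>> {"name": "apply_moves", "arguments": {
  "steps": [0.03,0.2,0,0,0.05,0.4,0,0,0.06,0.5,0,0]
}}

```text
clock: 13.22
position: [0.4442, -0.0961, 0.0428]
ee_rot: [0.0, 0.755, 0.656, 0.0]
contact_force: [0.1, -0.2, 0.5]
width: -0.0003
gripper_force: 0.0
```

>>> {"name": "apply_moves", "arguments": {
  "steps": [0.02,0.15,0,0,0.04,0.3,0,0]
}}

```text
clock: 13.38
position: [0.4446, -0.0932, 0.0426]
ee_rot: [-0.0, 0.755, 0.656, -0.0]
contact_force: [0.0, -0.0, -0.3]
width: -0.0002
gripper_force: 0.0
```

>>> {"name": "apply_moves", "arguments": {
  "steps": [0.02,0.15,0,0,0.04,0.3,0,0]
}}

```text
clock: 13.55
position: [0.445, -0.0902, 0.0426]
ee_rot: [-0.0, 0.755, 0.656, 0.0]
contact_force: [-0.2, 0.5, -0.3]
width: 0.0002
gripper_force: 0.0
```

>>> {"name": "apply_moves", "arguments": {
  "steps": [0.02,0.15,0,0,0.04,0.3,0,0]
}}

```text
clock: 13.72
position: [0.4454, -0.0872, 0.0426]
ee_rot: [0.0, 0.755, 0.656, 0.0]
contact_force: [-0.1, -1.0, -0.5]
width: -0.0002
gripper_force: 0.0
```

>>> {"name": "apply_moves", "arguments": {
  "steps": [0.02,0.15,0,0,0.04,0.3,0,0]
}}

```text
clock: 13.88
position: [0.4458, -0.0842, 0.0426]
ee_rot: [0.0, 0.755, 0.656, 0.0]
contact_force: [0.5, -0.2, -0.2]
width: 0.0002
gripper_force: 0.0
```

>>> {"name": "apply_moves", "arguments": {
  "steps": [0.02,0.15,0,0,0.04,0.3,0,0]
}}

```text
clock: 14.05
position: [0.4462, -0.0812, 0.0426]
ee_rot: [0.0, 0.755, 0.656, 0.0]
contact_force: [-0.6, -0.2, 0.5]
width: -0.0001
gripper_force: 0.0
```

```bash
python3 - <<'E'
from h import *
a=cv2.imread('pics/s5.png');b=get_image('scene')[:,:,::-1].copy();cv2.imwrite('pics/s6.png',b)
k=calibration('scene')
f=np.array([.129,.992,0]);c=np.array([.461,.0405,0])
# profile of brightness along bar-top line in fixture y, at fixture x=-9, z=.032
g=np.array([.992,-.129,0])
for name,im in(('s0',cv2.imread('pics/scene0.png')),('s5',a),('s6',b)):
    pr=[]
    for y in np.arange(16,52,2.):
        u,v=proj(k,c+f*y/1e3+g*(-.008)+[0,0,.032]);pr.append(int(cv2.getRectSubPix(im,(1,1),(float(u),float(v))).mean()))
    print(name,pr)
P=c+f*(-.12)+[0,0,.06];print('post px',proj(k,P))
E
python3 st.py
```

```text
s0 [238, 239, 212, 118, 93, 94, 79, 69, 70, 70, 68, 69, 70, 68, 66, 68, 70, 67]
s5 [239, 241, 215, 120, 94, 96, 81, 71, 72, 72, 70, 70, 72, 70, 67, 70, 72, 70]
s6 [239, 241, 215, 119, 94, 97, 81, 69, 72, 72, 70, 70, 71, 69, 68, 69, 72, 69]
post px (np.float64(356.6347534543689), np.float64(254.33549177830844))
14.1 [ 0.4462 -0.081   0.0426] yaw 82.0 F [ 0.2   0.26 -0.12] M [ 0.037 -0.04  -0.   ] q6 -0.19
```

```bash
python3 - <<'E'
import cv2,numpy as np
a=cv2.imread('pics/s6.png')[195:315,255:455];b=cv2.imread('pics/w4.png')
from h import *
w=get_image('wrist')[:,:,::-1];cv2.imwrite('pics/w6.png',w)
A=cv2.resize(a,(500,300),interpolation=cv2.INTER_CUBIC);W=cv2.resize(w,(400,300))
cv2.imwrite('pics/m6.png',np.vstack([np.hstack([A,np.zeros((300,300,3),np.uint8)]),np.hstack([W,cv2.resize(w[200:440,200:460],(400,300))])]))
E
```

```text
(no output)
```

View pics/m6.png

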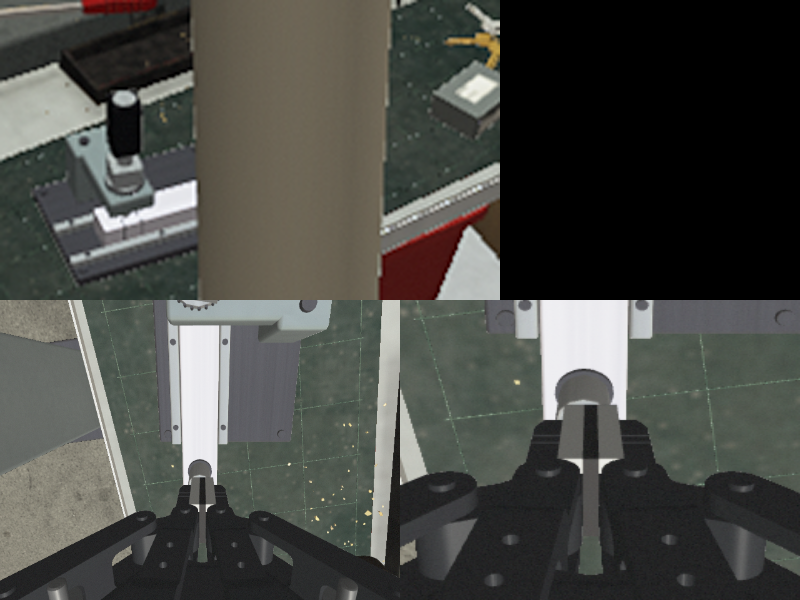

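The view shows the driver standing on the screw and the shut fingers just short of the post, lined up with it. Keep pushing.

>>> {"name": "apply_moves", "arguments": {
  "steps": [0.02,0.15,0,0,0.04,0.3,0,0]
}}

```text
clock: 14.32
position: [0.4466, -0.0783, 0.0426]
ee_rot: [0.0, 0.755, 0.656, 0.0]
contact_force: [-0.3, 0.0, -0.7]
width: 0.0001
gripper_force: 0.0
```

>>> {"name": "apply_moves", "arguments": {
  "steps": [0.02,0.15,0,0,0.04,0.3,0,0]
}}

```text
clock: 14.48
position: [0.447, -0.0752, 0.0426]
ee_rot: [0.0, 0.755, 0.656, 0.0]
contact_force: [0.0, 0.3, -0.0]
width: 0.0001
gripper_force: 0.0
```

```bash
python3 - <<'E'
from h import *
k=calibration('wrist');
print(on(k,319.6,272,.06))
b=get_image('scene')[:,:,::-1];k=calibration('scene')
f=np.array([.129,.992,0]);c=np.array([.461,.0405,0]);g=np.array([.992,-.129,0])
pr=[]
for y in np.arange(16,52,2.):
    u,v=proj(k,c+f*y/1e3+g*(-.008)+[0,0,.032]);pr.append(int(cv2.getRectSubPix(b,(1,1),(float(u),float(v))).mean()))
print(pr)
E
python3 st.py
```

```text
[ 0.44719167 -0.06441354  0.06      ]
[239, 241, 215, 120, 94, 95, 81, 70, 72, 72, 70, 70, 72, 69, 68, 70, 72, 69]
14.5333 [ 0.447  -0.0749  0.0426] yaw 82.0 F [-0.27 -0.24  0.35] M [ 0.016 -0.013  0.   ] q6 -0.18
```

```bash
python3 - <<'E'
from h import *
s=get_state();p=s['position'];k=calibration('wrist');w=get_image('wrist')[:,:,::-1];cv2.imwrite('pics/w7.png',w)
f=np.array([.129,.992,0])
print('tcp',p,proj(k,p),'11mm ahead',proj(k,p+.011*f))
ks=calibration('scene')
print('bar corner scene',on('scene',293.5,278,.032)); c=np.array([.461,.0405,0]);g=np.array([.992,-.129,0])
print('expect +y end corners',c+f*.025-g*.014,'px',proj(ks,c+f*.025-g*.014+[0,0,.032]))
# post edges down a central column in wrist view
a=cv2.imread('pics/w6.png');print('w6',a[245:300:2,319].mean(1).astype(int)); print('w7',w[245:300:2,319].mean(1).astype(int))
# row through post for lateral extents
for n,i in(('w6',a),('w7',w)): print(n,i[268,290:350:2].mean(1).astype(int))
E
```

```text
tcp [ 0.44698928 -0.07493573  0.04262586] (np.float64(322.7583840941021), np.float64(279.6485465694015)) 11mm ahead (np.float64(322.51500343790747), np.float64(257.80845852257147))
bar corner scene [0.4753599  0.05579404 0.032     ]
expect +y end corners [0.450337 0.067106 0.      ] px (np.float64(294.5955714719635), np.float64(287.5604642833074))
w6 [235 234 234 235 234  42  99  96  91  91  92  92  92  93  93  94  95 125
 194 160  83  80  82  85  68  64  67  70]
w7 [235 236 235 236 235 236 235 235 235 236 232  56 102  94  90  94  91  92
  94  90  85  85  84  85  64  64  66  65]
w6 [ 82 160 234 238 239 238 102  98  83  83  87  87  88  92  90  93  96  95
  97  95  98  99  96 100 231 234 232 236 235  91]
w7 [ 82 162 233 239 240 240 240 239 239 238 231  51  49  61  67  67  70  60
  54 148 233 238 239 238 235 235 233 236 236  86]
```

>>> {"name": "apply_moves", "arguments": {
  "steps": [-0.3,-2.4,0,0,-0.7,-4.8,0,0,-0.7,-4.8,-1,0,-0.7,-4.8,-2,0,-0.7,-4.8,-2,0,-0.7,-4.8,-2,0]
}}

```text
clock: 15.08
position: [0.4395, -0.1232, 0.0223]
ee_rot: [-0.001, 0.755, 0.656, -0.0]
contact_force: [-0.2, -0.7, 0.7]
width: -0.0
gripper_force: 0.0
```

>>> {"name": "apply_moves", "arguments": {
  "steps": [0.05,0.4,0,0,0.1,0.8,0,0,0.13,1,0,0,0.13,1,0,0]
}}

```text
clock: 15.42
position: [0.4415, -0.1126, 0.023]
ee_rot: [0.0, 0.754, 0.657, 0.0]
contact_force: [-0.3, 0.2, -1.0]
width: -0.0002
gripper_force: 0.0
```

>>> {"name": "apply_moves", "arguments": {
  "steps": [0.03,0.2,0,0,0.05,0.4,0,0]
}}

```text
clock: 15.58
position: [0.442, -0.1091, 0.0228]
ee_rot: [0.0, 0.755, 0.656, 0.0]
contact_force: [-0.3, -0.6, 0.1]
width: 0.0001
gripper_force: 0.0
```

>>> {"name": "apply_moves", "arguments": {
  "steps": [0.03,0.2,0,0,0.05,0.4,0,0]
}}

```text
clock: 15.75
position: [0.4423, -0.1051, 0.0227]
ee_rot: [0.0, 0.755, 0.656, 0.0]
contact_force: [-0.4, -0.1, 0.9]
width: -0.0001
gripper_force: 0.0
```

>>> {"name": "apply_moves", "arguments": {
  "steps": [0.03,0.2,0,0,0.05,0.4,0,0]
}}

```text
clock: 15.92
position: [0.4428, -0.1011, 0.0226]
ee_rot: [0.0, 0.755, 0.656, 0.0]
contact_force: [-0.3, 1.2, 0.2]
width: 0.0001
gripper_force: 0.0
```

>>> {"name": "apply_moves", "arguments": {
  "steps": [0.03,0.2,0,0,0.05,0.4,0,0]
}}

```text
clock: 16.08
position: [0.4441, -0.0997, 0.023]
ee_rot: [0.002, 0.754, 0.657, -0.001]
contact_force: [-1.3, -9.2, 0.3]
width: -0.0003
gripper_force: 4.7
```

>>> {"name": "apply_moves", "arguments": {
  "steps": [0.03,0.2,0,0,0.05,0.4,0,0]
}}

```text
clock: 16.25
position: [0.4448, -0.0961, 0.0231]
ee_rot: [0.003, 0.754, 0.657, -0.001]
contact_force: [-2.2, -9.1, -0.0]
width: -0.0
gripper_force: 4.5
```

```bash
python3 - <<'E'
from h import *
s=get_state();p=s['position'];k=calibration('wrist');w=get_image('wrist')[:,:,::-1];cv2.imwrite('pics/w8.png',w)
print(p,s['contact_force'],proj(k,p))
print(w[215:320:3,319].mean(1).astype(int))
E
```

```text
[ 0.44478777 -0.09611803  0.02306173] [-2.19529819 -9.10092404 -0.04161061] (np.float64(322.7017456494539), np.float64(279.64665770602284))
[233 232 232 234  77  94  90  92  91  92  91  99 190 192 192 192 190 191
 190 195 197 190 188 187 184  83  65  64  66  48  44  48  46  34  37]
```

Contact at the post and a steady 9.2 N while sliding, so the nip force is about 6 N, which is on target. One more short push will confirm it.

>>> {"name": "apply_moves", "arguments": {
  "steps": [0.01,0.1,0,0,0.03,0.2,0,0,0.04,0.3,0,0]
}}

```text
clock: 16.55
position: [0.4451, -0.0933, 0.0231]
ee_rot: [0.003, 0.754, 0.657, -0.001]
contact_force: [-1.3, -9.2, -0.1]
width: 0.0004
gripper_force: 4.7
```

>>> {"name": "apply_moves", "arguments": {
  "steps": [0,-0.5,0,0,0,-1.5,0,0,0,-2.5,0,0,0,-2.5,0,0]
}}

```text
clock: 16.88
position: [0.4448, -0.1171, 0.0227]
ee_rot: [0.001, 0.755, 0.656, 0.0]
contact_force: [0.5, 0.0, -0.7]
width: 0.0002
gripper_force: 0.0
```

```bash
python3 - <<'E'
from h import *
w=get_image('wrist')[:,:,::-1];k=calibration('wrist');print(get_state()['contact_force'])
col=w[150:330,320].mean(1).astype(int);print(col[::4])
E
```

```text
[-0.29623736  0.63554296 -0.16945288]
[236 237 235 236 235 236  97  98  99 109 195 197 196 194 195 190 197 199
 197 195  82  83  87  90  92  87  90  91  95  92  91  90  87  92  32  32
  33  35  28  32  31  27  27  36  43]
```

>>> {"name": "apply_moves", "arguments": {
  "steps": [-0.5,-2,0,0,-1,-4,2,0,-1,-6,5,0,-1,-8,9,0,-1,-10,13,0,-1,-12,15,0,-1,-12,15,0,-1,-12,15,0]
}}

```text
clock: 17.6
position: [0.4349, -0.2365, 0.174]
ee_rot: [0.002, 0.755, 0.655, 0.001]
contact_force: [-0.4, -0.1, 0.3]
width: 0.0
gripper_force: 0.0
```

```bash
python3 - <<'E'
from h import *
b=get_image('scene')[:,:,::-1].copy();cv2.imwrite('pics/s9.png',b)
a=cv2.imread('pics/s6.png');k=calibration('scene')
u,v=map(int,proj(k,[.461,.0405,.115]));r=np.s_[v-40:v+30,u-20:u+20]
print('driver region diff',np.abs(a[r].astype(int)-b[r]).mean(),np.abs(a[r].astype(int)-b[r]).max())
z=cv2.imread('pics/scene0.png')
for n,P in(('loupe',[.6007,.1757,.02]),('yel1',[.5074,.1663,.05]),('yel2',[.4326,.3165,.05])):
    u,v=map(int,proj(k,P));r=np.s_[v-20:v+20,u-15:u+15];print(n,np.abs(z[r].astype(int)-b[r]).mean())
E
python3 st.py
```

```text
driver region diff 2.9660714285714285 44
loupe 4.894166666666667
yel1 3.7055555555555557
yel2 5.279444444444445
17.65 [ 0.4337 -0.2349  0.1723] yaw 81.9 F [ 0.33  1.01 -0.36] M [-0.016  0.022  0.013] q6 -0.5
```

```bash
python3 -c "
from rig import *
print(sign_off())"
```

```text
the job is handed in; nothing more can be done
None
```

The job is handed in after about 18 s of the 72 s allowed: the driver is standing on the screw head, and the block slides under a steady push of about 9.2 N (5 to 13 N is right), which means the nose presses on it with roughly 6 N.

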